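# Kit the tray with the thread colour of the job

## Task

The coloured sample disc lying on the dark square of the kit tray shows which thread the next sewing job needs. Stand both spools of that colour upright on the tray's two free white round places, one inside each, so that they make a straight, even row with the black spool. Leave the black spool, the other spools, the sample discs and everything else where they are, and knock nothing over.

Things in the scene. Friction and masses are not known exactly. Their poses are not given: they have to be found in the camera images.
- tray: fixed flat wooden kit tray, 90 mm (its x) by 450 mm (its y), 8 mm thick, nearest the robot; along its y stand in line: the dark square for the sample (y +165 mm), then three white round places of 80 mm diameter at y +55, -55 and -165 mm. Origin: centre of its underside; z up, y towards the sample end
- tray_sample (a point): centre of the tray's dark 80 mm square, on the tray's top face; the sample disc of the job lies here
- place_black (a point): centre of the round place next to the sample, on the tray's top face; the black spool stands here from the start
- place_mid (a point): centre of the middle round place, on the tray's top face, free at the start
- place_end (a point): centre of the round place at the end far from the sample, on the tray's top face, free at the start
- red_sample: red sample disc, 64 mm diameter, 8 mm thick, lying flat either on the tray's dark square (then red is the job's colour) or on the small dark spare board (90 by 180 mm, 8 mm thick) to the robot's left. Origin: centre of its underside
- green_sample: green sample disc, 64 mm diameter, 8 mm thick, lying flat either on the tray's dark square (then green is the job's colour) or on the small dark spare board (90 by 180 mm, 8 mm thick) to the robot's left. Origin: centre of its underside
- yellow_sample: yellow sample disc, 64 mm diameter, 8 mm thick, lying flat either on the tray's dark square (then yellow is the job's colour) or on the small dark spare board (90 by 180 mm, 8 mm thick) to the robot's left. Origin: centre of its underside
- red_spool_a: one of the two red thread spools, a rigid upright spool 100 mm tall: white base flange 60 mm diameter and 6 mm thick, red wound body 48 mm diameter from 6 to 86 mm up, white core stub 26 mm diameter on top. Stands on the supply board (top 8 mm above the table) beyond the tray at the start. Origin: centre of its underside; z up its axis
- red_spool_b: one of the two red thread spools, a rigid upright spool 100 mm tall: white base flange 60 mm diameter and 6 mm thick, red wound body 48 mm diameter from 6 to 86 mm up, white core stub 26 mm diameter on top. Stands on the supply board (top 8 mm above the table) beyond the tray at the start. Origin: centre of its underside; z up its axis
- green_spool_a: one of the two green thread spools, a rigid upright spool 100 mm tall: white base flange 60 mm diameter and 6 mm thick, green wound body 48 mm diameter from 6 to 86 mm up, white core stub 26 mm diameter on top. Stands on the supply board (top 8 mm above the table) beyond the tray at the start. Origin: centre of its underside; z up its axis
- green_spool_b: one of the two green thread spools, a rigid upright spool 100 mm tall: white base flange 60 mm diameter and 6 mm thick, green wound body 48 mm diameter from 6 to 86 mm up, white core stub 26 mm diameter on top. Stands on the supply board (top 8 mm above the table) beyond the tray at the start. Origin: centre of its underside; z up its axis
- yellow_spool_a: one of the two yellow thread spools, a rigid upright spool 100 mm tall: white base flange 60 mm diameter and 6 mm thick, yellow wound body 48 mm diameter from 6 to 86 mm up, white core stub 26 mm diameter on top. Stands on the supply board (top 8 mm above the table) beyond the tray at the start. Origin: centre of its underside; z up its axis
- yellow_spool_b: one of the two yellow thread spools, a rigid upright spool 100 mm tall: white base flange 60 mm diameter and 6 mm thick, yellow wound body 48 mm diameter from 6 to 86 mm up, white core stub 26 mm diameter on top. Stands on the supply board (top 8 mm above the table) beyond the tray at the start. Origin: centre of its underside; z up its axis
- black_spool: black spool of the same shape and size as the coloured ones, standing on the tray. Origin: centre of its underside
- glue_jar: white glue jar with grey lid, 72 mm diameter, 100 mm tall, to the right; leave alone. Origin: centre of its underside
- oil_bottle: amber bottle with black cap, 60 mm diameter, 160 mm tall, to the left; leave alone. Origin: centre of its underside
- hammer: hammer, 220 mm long, lying to the right; leave alone. x along it towards the head
- brush: brush, 180 mm long, lying to the left; leave alone. x along it towards the bristles
Not all that is in view belongs to the job. What is meant by the yellow_sample is not pink, and is the smaller of those in its own colour. What is shaped like the yellow_spool_a but purple is not meant.

How it is judged:
By the outcome, as a careful person would: the job done as asked, in the order asked, and still so for the second after the job is handed in, with the robot touching nothing.
It also fails if it takes over 61 s, if anything falls off the work surface, if the arm or the gripper's body presses on something with over 40 N, if the wrist force passes 120 N, or if a joint passes its speed limit or range.

## Robot

A 6-joint arm with a two-finger parallel gripper is mounted at the origin on the work surface. World frame = base frame: x ahead of the robot, y to its left, z up, the work surface at z = 0. Lengths are in m, angles in degrees, forces in N, time in s.
With the tool pointing down it reaches from about 0.375 to 0.825 m from the base axis. Payload 5.5 kg.
Tool frame: the origin (TCP) lies at the very end of the fingers, on their centre line; the grasp point (between the pads) lies 19 mm behind it (env.grip_depth is the distance from the TCP to the grasp point, in m); z points along the fingers, y is the line along which they close (so a half turn about z gives the same grasp; the last joint's range is limited). The gripper opens to 85 mm and grips with 20 to 120 N. Pads are 22 mm wide; open, the fingers measure 114 mm over their backs; the gripper's body (76 mm by 85 mm) begins 54 mm behind the grasp point. The pads swing forward as they close: fully open they stand 13 mm farther back than shut.
Start: joints at [70.015, 17.962, -2.699, 69.339, 0, 90], TCP at [0.205, 0.564, 0.231] pointing down, gripper open.
Joint ranges: [-152.73, 152.73], [-39.44, 99.34], [-58.76, 71.6], [-118.89, 123.64], [-81.53, 83.1], [-180, 180]. Speed limits (degrees/s): [136.94, 136.94, 172.46, 180, 180, 180].

## Interface

Orientations are given as [roll, pitch, yaw] about the fixed x, y, z axes, in that order (R = Rz(yaw) Ry(pitch) Rx(roll)).
In Python, from bench import env gives the robot as it stands.
- The arm moves only by the shell command python3 -m creep 'ROWS' [FORCE]. ROWS is JSON, a list of rows, each a list of 5 numbers: the shift along the tool's x, y, z in mm, then the turn about the tool's z in degrees, then the finger opening in mm, from 0 to 85.4. A call has 1 to 5 rows; each row shifts and turns the commanded pose from where the row before left it, along the tool's axes as they then stand; what a row does not reach is not made up. A row lasts 1/10 s, in which the tool goes at most 50 mm and 8.59 degrees, less where a joint would pass 70% of its speed; a pose out of reach is approached as far as the arm can. A call is refused whole if a number of a shift passes 50 or a number of a turn 8.59, either way. A call with a gripper value outside its range is refused whole. The fingers move at their own pace and stop on an object; FORCE is the grip in N (left out, the last holds). Time passes only in rows, so rows that do not move let the fingers close. It gives the time, the measured TCP pose, the force, the opening and the grip force at its end, in the units of the state.
- env.observe(): the state, without advancing time (a new reading comes with each control period).
- env.grab_frame(name): name is "side" or "top"; returns the picture (400x640x3 uint8, red, green, blue); there is no depth.
- env.camera_params(name): a dict with "fx", "fy", "cx", "cy" (pixels), "R" (3x3) and "t" (3): a world point X has camera coordinates R X + t. Camera axes: x right, y down, z forward; pixel columns grow to the right and rows downward; lengths in m; the calibration is good to about 2 mm. A picture is of the moment at which its call begins. camera_params takes no time and is no camera call.
- env.hand_in(): hands the job in; it is judged then, once.
The state is a dict: "clock": time; "q": joint angles; "qd": joint speeds; "effort": joint torques, N m; "tool_pos": TCP position; "tcp_rot": TCP orientation; "contact_force": force on the tool from outside, world axes, zero at the start; "ft_torque": the same for the moment, N m; "grip_width": finger opening in m; "grip_force": force on a finger pad.
Only numpy, scipy, OpenCV 4.12 (cv2) and the standard library are available. Lean on these libraries where they do the work, as an engineer would, in place of code of your own. Each camera call takes 0.05 s, during which the arm holds its last target. There are 200 camera calls.

## Working session

There is one attempt and no reset: what is moved stays moved. The work goes in short steps, Python scripts to look and compute and a shell command to move; the robot and the scene stay as the last step left them, time stands still between calls to the robot, and variables do not carry over. Pictures are saved under pics/ and viewed, at most 10 in all, crops included, and the job is handed in when it is done.

```bash
mkdir -p pics; python3 - <<'E'
from bench import env
import cv2
for n in("top","side"):
    cv2.imwrite(f"pics/{n}0.png",env.grab_frame(n)[:,:,::-1])
    p=env.camera_params(n);print(n,p)
s=env.observe();print(s['clock'],s['tool_pos'],s['tcp_rot'],s['grip_width'])
E
```

```text
top {'fx': 381.9719534786543, 'fy': 381.9719534786543, 'cx': 318.4723897260813, 'cy': 197.67690591345038, 'R': array([[-0.02013941, -0.99958928, -0.02038826],
       [-0.99031616,  0.02274599, -0.13695446],
       [ 0.13736196,  0.01743265, -0.99036751]]), 't': array([0.06643009, 0.50137837, 1.15854003])}
side {'fx': 511.77966234262584, 'fy': 511.77966234262584, 'cx': 322.49808566768945, 'cy': 201.220599070614, 'R': array([[ 0.95990137, -0.27988703, -0.01589402],
       [-0.21840572, -0.71109308, -0.66831547],
       [ 0.1757507 ,  0.64498828, -0.74370815]]), 't': array([-0.47466099,  0.17116203,  1.71596028])}
0.1 [0.20488681 0.56336023 0.23049472] [-1.79908421e+02  1.38341443e-03  1.60016209e+02] 0.08516176224836652
```

View pics/top0.png

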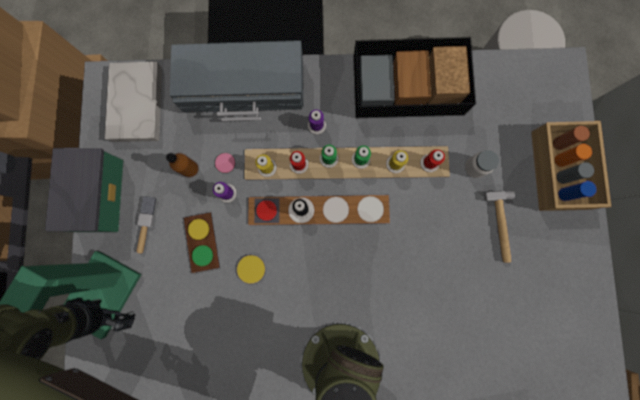

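View pics/side0.png

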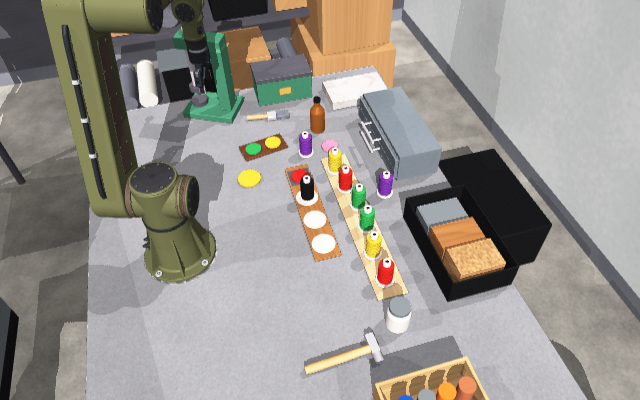

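The tray's sample disc, at top (266,210), is red. Possible matches for the red spools are top (297,159) and (436,159), which are red. Yellow is at (265,163) and (399,159), green at (329,154) and (363,156), purple at (317,120) and (224,191), and red/orange blocks sit in the crate at the right. I choose the two red ones on the supply board and will check them in a close crop.

```bash
python3 - <<'E'
import cv2
a=cv2.imread("pics/top0.png")[140:230,240:460]
cv2.imwrite("pics/c1.png",cv2.resize(a,None,fx=3.6,fy=3.6,interpolation=cv2.INTER_CUBIC))
b=cv2.imread("pics/side0.png")[140:300,280:420]
cv2.imwrite("pics/c2.png",cv2.resize(b,None,fx=3.7,fy=3.7,interpolation=cv2.INTER_CUBIC))
E
```

```text
(no output)
```

View pics/c1.png

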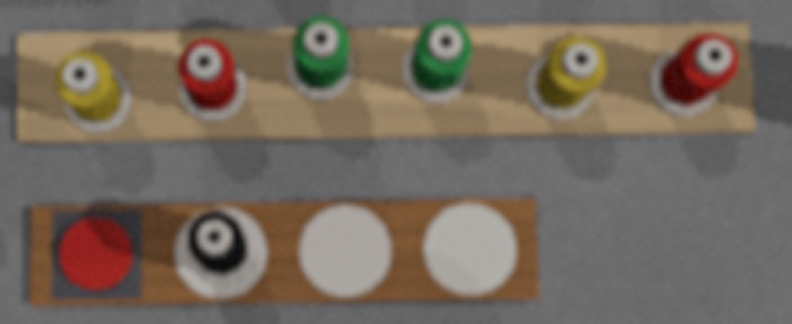

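View pics/c2.png

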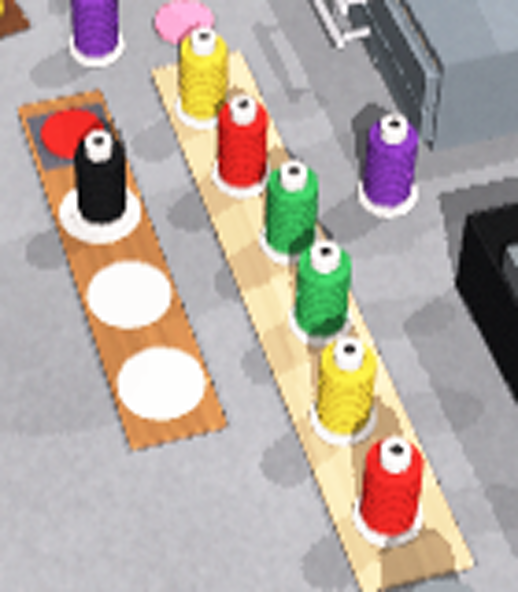

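```bash
cat > h.py <<'E'
from bench import env
import numpy as np
def ray(n,u,v,z):
    p=env.camera_params(n);R=np.array(p['R']);c=-R.T@np.array(p['t'])
    d=R.T@[(u-p['cx'])/p['fx'],(v-p['cy'])/p['fy'],1]
    return c+d*(z-c[2])/d[2]
def T(u,v,z): return ray('top',240+(u+.5)/3.6-.5,140+(v+.5)/3.6-.5,z)
def S(u,v,z): return ray('side',280+(u+.5)/3.7-.5,140+(v+.5)/3.7-.5,z)
E
python3 - <<'E'
from h import *
np.set_printoptions(precision=4,suppress=True)
for n,t,s,z in [("A",(204,63),(243,104),.108),("B",(714,56),(397,452),.108),("green",(321,39),(292,175),.108),("yel",(80,74),(204,37),.108),("yelB",(581,60),(349,350),.108),("black",(214,238),(97,143),.108),
 ("pblack",(222,252),None,.008),("mid",(346,251),(129,294),.008),("end",(470,250),(161,383),.008),("sample",(96,254),None,.016),("purple",None,(393,126),.1)]:
    print(n,T(*t,z)[:2] if t else '',S(*s,z)[:2] if s else '')
E
```

```text
A [0.616  0.1179] [0.6151 0.1177]
B [ 0.6114 -0.3018] [ 0.61   -0.3055]
green [0.634  0.0207] [0.6295 0.0148]
yel [0.6093 0.2209] [0.6074 0.2197]
yelB [ 0.6107 -0.1928] [ 0.609  -0.1945]
black [0.47   0.1116] [0.4673 0.1083]
pblack [0.4693 0.1116] 
mid [0.4677 0.0019] [0.466 0.002]
end [ 0.4661 -0.1074] [ 0.4654 -0.1081]
sample [0.4691 0.2221] 
purple  [0.7452 0.0546]
```

The crops show red stubs at c1 (204,63) and (714,56), and free places at (346,251) and (470,250). The choice is confirmed: red A is at (0.6155, 0.118) and red B at (0.611, -0.3035). Now I move clear and turn the wrist so the fingers close along world x.

```bash
python3 -m creep '[[-45,-23,0,0,85],[-45,-23,0,0,85],[-45,-23,0,0,85],[-45,-23,0,0,85],[-45,-23,0,0,85]]' 40
python3 -m creep '[[-45,-23,0,0,85],[-45,-23,0,0,85],[-45,-23,0,0,85],[-45,-23,0,0,85],[0,0,0,8,85]]'
python3 -m creep '[[0,0,0,8,85],[0,0,0,8,85],[0,0,0,8,85],[0,0,0,8,85],[0,0,0,8,85]]'
python3 -m creep '[[0,0,0,8,85],[0,0,0,8,85],[0,0,0,6,85],[0,0,0,0,85]]'
```

```text
clock: 0.6
tool_pos: [0.3762, 0.3791, 0.231]
tcp_rot: [-180.0, -0.0, 160.0]
contact_force: [-0.3, 0.1, -0.5]
grip_width: 0.0849
grip_force: 0.0
clock: 1.1
tool_pos: [0.515, 0.2299, 0.2307]
tcp_rot: [-179.9, 0.1, 151.5]
contact_force: [-0.3, 1.1, 0.3]
grip_width: 0.085
grip_force: 0.0
clock: 1.6
tool_pos: [0.5113, 0.2342, 0.2308]
tcp_rot: [-179.9, 0.0, 111.7]
contact_force: [0.1, -0.3, 0.2]
grip_width: 0.0851
grip_force: 0.0
clock: 2.0
tool_pos: [0.5114, 0.2343, 0.2309]
tcp_rot: [-180.0, 0.0, 90.0]
contact_force: [0.1, -0.4, 0.7]
grip_width: 0.0851
grip_force: 0.0
```

```bash
python3 -m creep '[[-29,26,0,0,85],[-29,26,0,0,85],[-29,26,0,0,85],[-29.5,26,0,0,85],[0,0,30,0,85]]'
python3 -m creep '[[0,0,40,0,85],[0,0,0,0,85],[0,0,0,0,85]]'
python3 - <<'E'
from h import *;import cv2
s=env.grab_frame('side')[120:250,280:430,::-1];t=env.grab_frame('top')[100:220,230:380,::-1]
cv2.imwrite('pics/d1.png',np.hstack([cv2.resize(s,(400,347),interpolation=3),cv2.resize(t,(400,347),interpolation=3)]))
E
```

```text
clock: 2.5
tool_pos: [0.6212, 0.1149, 0.2044]
tcp_rot: [179.5, 0.0, 89.9]
contact_force: [0.2, 0.3, -0.3]
grip_width: 0.0853
grip_force: 0.0
clock: 2.8
tool_pos: [0.6148, 0.1179, 0.1611]
tcp_rot: [-179.9, 0.0, 90.1]
contact_force: [0.9, -0.1, 1.0]
grip_width: 0.0852
grip_force: 0.0
```

View pics/d1.png

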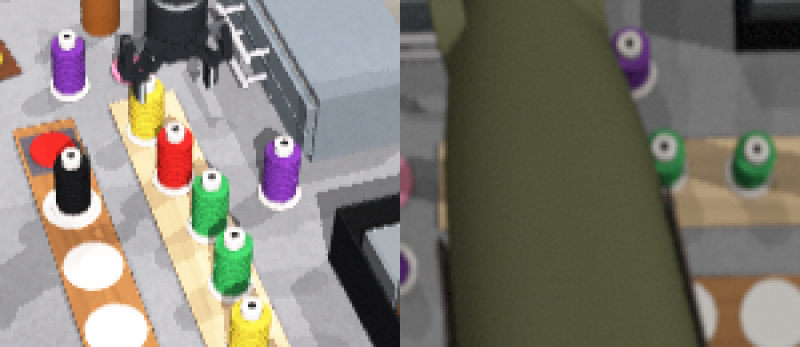

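The fingers at (140,85) and (208,80) straddle the red spool's stub at (175,128). I descend and grip.

```bash
python3 -m creep '[[0,0,25,0,85],[0,0,25,0,85],[0,0,25,0,85],[0,0,20,0,85],[0,0,15,0,85]]'
python3 -m creep '[[0,0,0,0,85],[0,0,0,0,40],[0,0,0,0,40],[0,0,0,0,40],[0,0,0,0,40]]' 50
python3 -m creep '[[0,0,0,0,40],[0,0,0,0,40],[0,0,0,0,40],[0,0,0,0,40]]'
```

```text
clock: 3.4
tool_pos: [0.6167, 0.1186, 0.0522]
tcp_rot: [179.9, -0.0, 90.1]
contact_force: [-0.4, -0.2, -0.2]
grip_width: 0.0848
grip_force: 0.0
clock: 3.9
tool_pos: [0.6169, 0.1183, 0.053]
tcp_rot: [179.8, -0.0, 90.0]
contact_force: [-0.6, -0.1, 6.0]
grip_width: 0.0472
grip_force: 50.6
clock: 4.3
tool_pos: [0.6169, 0.1182, 0.053]
tcp_rot: [179.8, -0.0, 90.0]
contact_force: [-0.8, 0.3, 6.5]
grip_width: 0.0468
grip_force: 50.6
```

```bash
python3 -m creep '[[0,0,-15,0,40],[0,0,-25,0,40],[0,0,-30,0,40],[0,0,-30,0,40],[0,0,-20,0,40]]'
python3 -m creep '[[-10,-12,0,0,40],[-20,-25,0,0,40],[-25,-33,0,0,40],[-25,-33,0,0,40],[-20,-25,0,0,40]]'
python3 -m creep '[[-12,-15,0,0,40],[-5,-7,0,0,40],[0,0,0,0,40],[0,0,0,0,40],[0,0,0,0,40]]'
python3 - <<'E'
from h import *;import cv2
s=env.grab_frame('side')[120:270,280:420,::-1]
cv2.imwrite('pics/d2.png',cv2.resize(s,None,fx=4,fy=4,interpolation=3))
E
```

```text
clock: 4.8
tool_pos: [0.6163, 0.1181, 0.1747]
tcp_rot: [179.9, -0.0, 90.0]
contact_force: [-1.4, -0.4, -1.3]
grip_width: 0.0468
grip_force: 51.7
clock: 5.3
tool_pos: [0.4855, 0.0169, 0.172]
tcp_rot: [-180.0, 0.0, 90.0]
contact_force: [0.2, -0.0, -0.9]
grip_width: 0.0469
grip_force: 51.9
clock: 5.8
tool_pos: [0.4667, 0.0015, 0.1715]
tcp_rot: [180.0, -0.0, 90.1]
contact_force: [-0.1, 0.1, -1.0]
grip_width: 0.0471
grip_force: 51.9
```

View pics/d2.png

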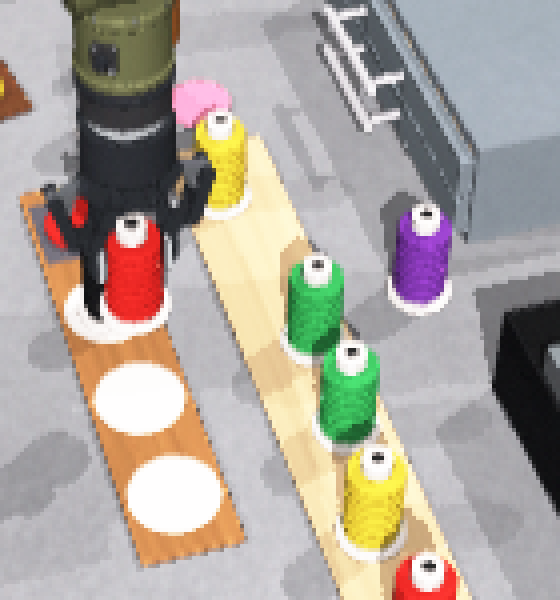

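The red spool is held upright above place_mid, with its stub at crop (131,221). Nothing else has been disturbed.

```bash
python3 - <<'E'
from h import *
print(ray('side',280+131.5/4-.5,120+221.5/4-.5,.2265))
E
python3 -m creep '[[0,0,20,0,40],[0,0,30,0,40],[0,0,25,0,40],[0,0,20,0,40],[0,0,10,0,40]]'
python3 -m creep '[[0,0,5,0,40],[0,0,3,0,40],[0,0,2,0,40],[0,0,2,0,40],[0,0,0,0,40]]'
```

```text
[0.46548569 0.0029483  0.2265    ]
clock: 6.35
tool_pos: [0.4648, 0.0014, 0.0644]
tcp_rot: [-179.8, -0.0, 90.1]
contact_force: [-0.6, 0.2, -2.2]
grip_width: 0.0471
grip_force: 51.9
clock: 6.85
tool_pos: [0.4661, 0.0009, 0.0547]
tcp_rot: [180.0, -0.0, 90.0]
contact_force: [1.0, 0.2, -1.1]
grip_width: 0.047
grip_force: 51.9
```

```bash
python3 -m creep '[[0,1,1,0,40],[0,0,0.5,0,40],[0,0,0,0,40],[0,0,0,0,40]]'
python3 -m creep '[[0,0,0.5,0,40],[0,0,0.5,0,40],[0,0,0,0,40],[0,0,0,0,40]]'
```

```text
clock: 7.25
tool_pos: [0.467, 0.0009, 0.053]
tcp_rot: [180.0, 0.0, 90.0]
contact_force: [1.2, -1.0, -0.8]
grip_width: 0.0472
grip_force: 52.0
clock: 7.65
tool_pos: [0.4671, 0.0009, 0.0529]
tcp_rot: [179.9, 0.0, 90.0]
contact_force: [-2.8, 0.2, 11.8]
grip_width: 0.0472
grip_force: 53.3
```

```bash
python3 -m creep '[[0,0,0,0,55],[0,0,0,0,70],[0,0,0,0,85],[0,0,0,0,85],[0,0,0,0,85]]'
python3 -m creep '[[0,0,-10,0,85],[0,0,-25,0,85],[0,0,-35,0,85],[0,0,-35,0,85],[0,0,-15,0,85]]'
python3 -m creep '[[-30,15,0,0,85],[-40,19,0,0,85],[-40,19,0,0,85],[-40,19,0,0,85],[-40,19,0,0,85]]'
python3 -m creep '[[-40,19,0,0,85],[-40,19,0,0,85],[-34,15,0,0,85],[0,0,0,0,85],[0,0,0,0,85]]'
python3 - <<'E'
from h import *;import cv2
s=env.grab_frame('side')[150:300,280:420,::-1];t=env.grab_frame('top')[140:230,240:460,::-1]
cv2.imwrite('pics/d3.png',cv2.copyMakeBorder(np.hstack([cv2.resize(s,(330,354),interpolation=3),cv2.resize(cv2.copyMakeBorder(t,0,85,0,0,0),(445,354),interpolation=3)]),0,0,0,0,0))
cv2.imwrite('pics/t3.png',cv2.resize(t,None,fx=3.6,fy=3.6,interpolation=2))
E
```

```text
clock: 8.15
tool_pos: [0.4666, 0.0009, 0.0517]
tcp_rot: [-180.0, 0.0, 90.0]
contact_force: [-0.2, 0.7, -0.3]
grip_width: 0.0848
grip_force: 0.0
clock: 8.65
tool_pos: [0.4684, 0.0009, 0.1758]
tcp_rot: [179.7, -0.0, 90.0]
contact_force: [0.5, -0.1, 0.1]
grip_width: 0.085
grip_force: 0.0
clock: 9.15
tool_pos: [0.5584, -0.1907, 0.1727]
tcp_rot: [180.0, 0.0, 90.0]
contact_force: [0.9, 0.6, -0.6]
grip_width: 0.0851
grip_force: 0.0
clock: 9.65
tool_pos: [0.6105, -0.3035, 0.1717]
tcp_rot: [-180.0, -0.0, 89.9]
contact_force: [-0.4, 0.7, -0.4]
grip_width: 0.0854
grip_force: 0.0
```

View pics/d3.png

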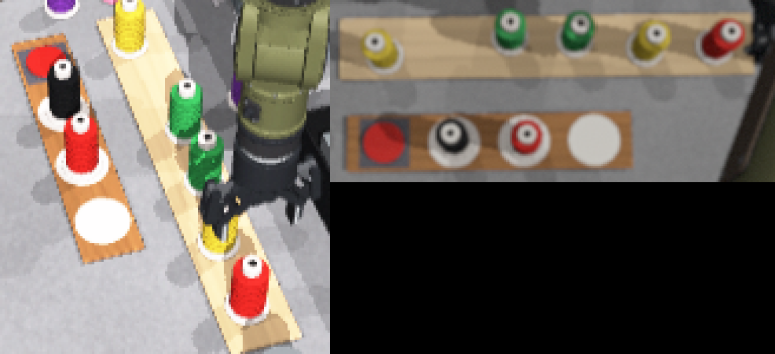

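The first spool stands upright in the middle place, side (80,150). The gripper is centred over red B, with its tips at (210,225) and (295,215) and the stub at (250,265). I descend, grip and lift.

```bash
python3 -m creep '[[0,0,25,0,85],[0,0,30,0,85],[0,0,30,0,85],[0,0,20,0,85],[0,0,14.5,0,85]]'
python3 -m creep '[[0,0,0,0,85],[0,0,0,0,40],[0,0,0,0,40],[0,0,0,0,40],[0,0,0,0,40]]' 50
python3 -m creep '[[0,0,0,0,40],[0,0,0,0,40],[0,0,0,0,40]]'
```

```text
clock: 10.25
tool_pos: [0.6097, -0.3012, 0.0512]
tcp_rot: [-179.9, -0.1, 90.1]
contact_force: [0.7, 0.9, -0.5]
grip_width: 0.0849
grip_force: 0.0
clock: 10.75
tool_pos: [0.612, -0.3036, 0.0542]
tcp_rot: [179.8, 0.1, 90.0]
contact_force: [0.3, 0.6, 5.9]
grip_width: 0.0469
grip_force: 51.4
clock: 11.05
tool_pos: [0.612, -0.3036, 0.0542]
tcp_rot: [179.8, 0.1, 90.0]
contact_force: [0.6, 1.4, 7.5]
grip_width: 0.0469
grip_force: 51.4
```

```bash
python3 -m creep '[[0,0,-15,0,40],[0,0,-25,0,40],[0,0,-30,0,40],[0,0,-30,0,40],[0,0,-20,0,40]]'
python3 -m creep '[[15,-12,0,0,40],[27,-20,0,0,40],[32,-24,0,0,40],[32,-24,0,0,40],[32,-24,0,0,40]]'
python3 -m creep '[[27,-20,0,0,40],[18,-14,0,0,40],[10,-7,0,0,40],[2.5,0,0,0,40],[0,0,0,0,40]]'
python3 -m creep '[[0,0,0,0,40],[0,0,0,0,40]]'
python3 - <<'E'
from h import *;import cv2
s=env.grab_frame('side')[140:290,280:420,::-1]
cv2.imwrite('pics/d4.png',cv2.resize(s,None,fx=4,fy=4,interpolation=3))
E
```

```text
clock: 11.55
tool_pos: [0.6114, -0.3035, 0.1758]
tcp_rot: [179.9, 0.1, 90.0]
contact_force: [0.2, -1.1, -1.2]
grip_width: 0.0472
grip_force: 51.6
clock: 12.05
tool_pos: [0.5056, -0.1641, 0.1731]
tcp_rot: [180.0, 0.0, 90.0]
contact_force: [1.1, 1.3, -1.6]
grip_width: 0.047
grip_force: 51.7
clock: 12.55
tool_pos: [0.4667, -0.1079, 0.1729]
tcp_rot: [179.9, 0.0, 90.0]
contact_force: [0.9, -1.1, -0.4]
grip_width: 0.0473
grip_force: 51.7
clock: 12.75
tool_pos: [0.4664, -0.1083, 0.1722]
tcp_rot: [180.0, 0.0, 90.0]
contact_force: [0.6, -0.7, -1.2]
grip_width: 0.0471
grip_force: 51.7
```

View pics/d4.png

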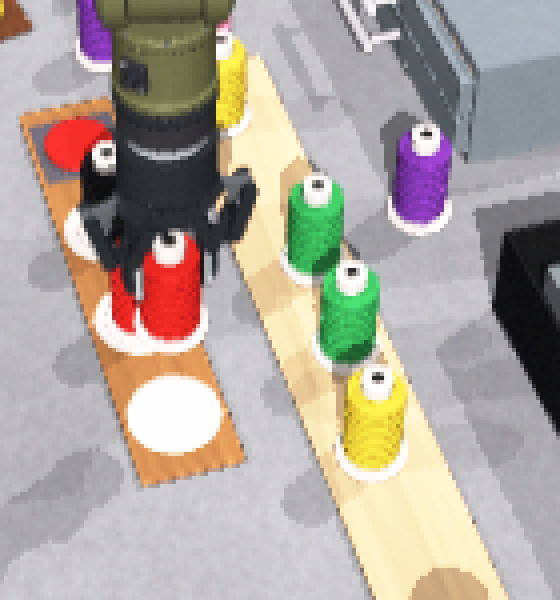

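View pics/t3.png

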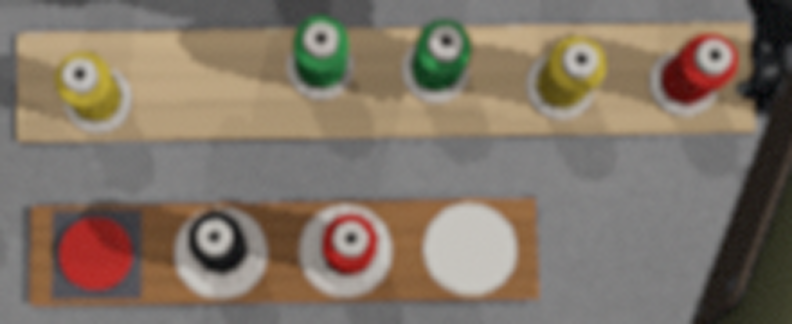

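Red B is held upright over place_end, with its stub at d4 (172,240). In the earlier top crop the placed spool's stub is at (350,239) and the black one's at (214,238).

```bash
python3 - <<'E'
from h import *
print(T(214,238,.108),T(350,239,.108),ray('side',280+172.5/4-.5,140+240.5/4-.5,.226))
E
python3 -m creep '[[0,0,20,0,40],[0,0,30,0,40],[0,0,25,0,40],[0,0,20,0,40],[0,0,10,0,40]]'
python3 -m creep '[[0,0,5,0,40],[0,0,4,0,40],[0,0,2,0,40],[0,0,0,0,40],[0,0,0,0,40]]'
```

```text
[0.47004553 0.11156234 0.108     ] [0.46674024 0.00111664 0.108     ] [ 0.46705284 -0.10831248  0.226     ]
clock: 13.3
tool_pos: [0.4646, -0.1077, 0.0654]
tcp_rot: [-179.8, -0.0, 90.0]
contact_force: [0.2, 1.0, -0.8]
grip_width: 0.0472
grip_force: 51.7
clock: 13.8
tool_pos: [0.4662, -0.1077, 0.0569]
tcp_rot: [179.9, 0.0, 90.0]
contact_force: [0.5, 0.5, -1.4]
grip_width: 0.047
grip_force: 51.7
```

```bash
python3 -m creep '[[0,-0.5,1,0,40],[0,0,1,0,40],[0,0,0.5,0,40],[0,0,0,0,40],[0,0,0,0,40]]'
python3 -m creep '[[0,0,0.5,0,40],[0,0,0,0,40],[0,0,0,0,40]]'
```

```text
clock: 14.3
tool_pos: [0.4653, -0.1076, 0.0541]
tcp_rot: [180.0, 0.0, 90.0]
contact_force: [-2.0, 0.3, 4.8]
grip_width: 0.0469
grip_force: 52.3
clock: 14.6
tool_pos: [0.4654, -0.1075, 0.0541]
tcp_rot: [180.0, 0.0, 90.0]
contact_force: [-2.4, 1.8, 11.1]
grip_width: 0.0467
grip_force: 53.0
```

Contact. Now I release, rise and retreat to the right so both views are clear.

```bash
python3 -m creep '[[0,0,0,0,55],[0,0,0,0,70],[0,0,0,0,85],[0,0,0,0,85],[0,0,0,0,85]]'
python3 -m creep '[[0,0,-10,0,85],[0,0,-25,0,85],[0,0,-40,0,85],[0,0,-40,0,85],[0,0,-25,0,85]]'
python3 -m creep '[[-35,0,0,0,85],[-45,0,0,0,85],[-45,0,0,0,85],[-45,0,0,0,85],[-45,0,0,0,85]]'
python3 -m creep '[[-30,0,0,0,85],[0,0,0,0,85],[0,0,0,0,85],[0,0,0,0,85],[0,0,0,0,85]]'
python3 - <<'E'
from h import *;import cv2
s=env.grab_frame('side')[150:300,280:420,::-1];t=env.grab_frame('top')[140:230,240:460,::-1]
a=cv2.resize(s,(277,297),interpolation=2);b=cv2.resize(t,(792,297) if 0 else (792,324),interpolation=2)
c=np.zeros((600,792,3),np.uint8);c[:324]=b;c[324:324+276,:258]=cv2.resize(s,(258,276),interpolation=2)
cv2.imwrite('pics/d5.png',c)
E
```

```text
clock: 15.1
tool_pos: [0.4652, -0.1076, 0.0532]
tcp_rot: [-180.0, -0.0, 90.0]
contact_force: [0.1, -0.5, -0.5]
grip_width: 0.0847
grip_force: 0.0
clock: 15.6
tool_pos: [0.4663, -0.1078, 0.1971]
tcp_rot: [179.8, 0.0, 90.0]
contact_force: [0.4, 0.0, -0.5]
grip_width: 0.0851
grip_force: 0.0
clock: 16.1
tool_pos: [0.4651, -0.3244, 0.1943]
tcp_rot: [179.9, 0.0, 90.0]
contact_force: [0.9, 0.3, 0.2]
grip_width: 0.0848
grip_force: 0.0
clock: 16.6
tool_pos: [0.4654, -0.3514, 0.1936]
tcp_rot: [180.0, -0.0, 90.1]
contact_force: [0.8, 0.1, 0.8]
grip_width: 0.0852
grip_force: 0.0
```

View pics/d5.png

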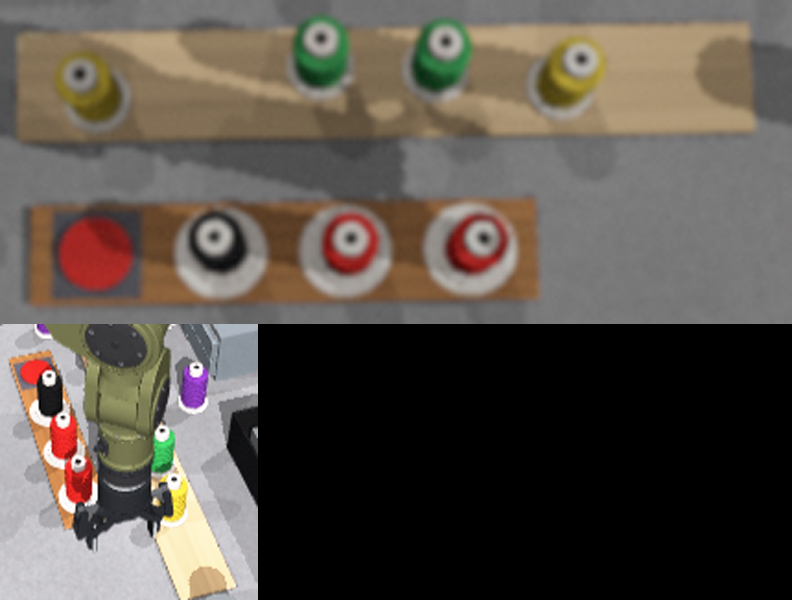

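Both red spools stand upright inside their places. The stubs at (214,238), (350,239) and (483,239) make a straight, even row, and the other spools have not moved.

```bash
python3 - <<'E'
from h import *
print(T(483.5,239,.108)); print(env.hand_in())
E
```

```text
[ 0.46430879 -0.10687456  0.108     ]
the job is handed in; nothing more can be done
None
```

The job is handed in: the sample was red, and both red spools now stand upright in the middle and end places, in an even row with the black spool to within about 2 mm; the last pictures show nothing else moved or knocked over.

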